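# Switch on the kitchen radio

### The job

Switch on the kitchen radio: take hold of its red knob, pull it straight up nearly as far as it goes and keep it out for about a second, then let it go back down and rest fully home, and let go of it. Leave the white knob and the little china cow alone.

Things in the scene. Friction and masses are not known exactly. Their poses are not given: they have to be found in the camera images.
- power_grip (a point): where to grip the RED pull knob on the radio's flat top: on its vertical axis, 28 mm above that top when home, rising with the knob; z up. Upright round plastic knob, 30 mm in diameter; gripping part from 10 to 40 mm above the top, on a 16 mm stem with a 40 mm wide, 3 mm high steel collar at its foot. The radio is a fixed wooden box 300 x 150 mm, 120 mm high, its place and yaw vary
- power_knob (a joint): how far the red knob is pulled up, m: 0 is home, 0.018 is its upper stop; the radio switches on when it is held beyond 0.010. A spring pulls it back with about 2 N at home and 5 N at the stop; freed, it goes home by itself
- alarm_knob (a joint): how far the WHITE knob is pulled up, m: the alarm, same shape, size and spring as the red one; it must stay home (0). The two knobs stand near the two ends of the radio's top (either way round), 180 mm apart, with a flat tuning dial 7 mm high between them
- cow: china cow, brown with white patches, loose on the counter beside or beyond the radio: 140 mm long along its x (head to +x), 46 mm wide, 93 mm high, 250 g; origin on the counter under its middle, z up. A copper mug (85 mm high) and an amber jar with a green cap (100 mm high) stand near too, 100 mm or more from the radio's knobs; all are lower than the radio's top
There are look-alikes about, which are no part of the job. What is shaped like the cow but turquoise or yellow is not meant.

How it is judged:
On the way:
1. the red knob is held pulled up beyond 10 mm for 0.4 s (value of joint power_knob above 0.01 m), for 0.4 s.
At the end, for the whole second after the job is handed in: After having been held up beyond 10 mm for 0.4 s, the red knob is back home and at rest (within 2 mm), the white knob is home (within 2 mm), and the cow stands upright (within 10 degrees) within 20 mm of where it began (value of joint each of power_knob, alarm_knob below 0.002 m and distance of cow from where it was at the start of the episode below 0.02 m and angle between cow's own z axis and vertical below 0.17 rad); the robot touches nothing.
It fails at once if the white knob is pulled up by more than 5 mm (value of joint alarm_knob above 0.005 m).
It fails at once if the cow is pushed more than 20 mm or tipped by more than 20 degrees (distance of cow from where it was at the start of the episode above 0.02 m or angle between cow's own z axis and vertical above 0.35 rad).
It also fails if it takes over 30 s, if anything falls off the work surface, if the arm or the gripper's body presses on something with over 40 N, if the wrist force passes 120 N, or if a joint passes its speed limit or range.

### The arm

A 7-joint arm with a two-finger parallel gripper is mounted at the origin on the work surface. World frame = base frame: x ahead of the robot, y to its left, z up, the work surface at z = 0. Lengths are in m, angles in rad, forces in N, time in s.
With the tool pointing down it reaches from about 0.35 to 0.9 m from the base axis. Payload 8.1 kg.
Tool frame: the origin (TCP) lies midway between the tips of the shut fingers; the grasp point (between the pads) lies 19 mm behind it; z points along the fingers, y is the direction in which the jaws open and shut (so a half turn about z gives the same grasp; the last joint's range is limited). The gripper opens to 92 mm and grips with 3 to 60 N. Pads are 19 mm wide; open, the fingers measure 130 mm over their backs; the gripper's body (75 mm by 190 mm) begins 47 mm behind the grasp point.
Start: joints at [1.103, 0.434, 0.025, 1.573, -0.012, 1.134, -0.075], TCP at [0.223, -0.584, 0.227] pointing down, gripper open.
Joint ranges: [-2.62, 2.62], [-0.44, 2.09], [-1.27, 1.32], [0.08, 2.57], [-1.32, 4.46], [0.12, 2], [-2.74, 2.74]. Speed limits (rad/s): [2.22, 2.22, 3.01, 3.01, 3.14, 3.14, 3.14].

### API

Orientations are given as a rotation vector (axis times angle).
In Python, from rig import observe, camera, get_calibration, sign_off gives the robot as it stands. The module is installed in compiled form; this text tells all that it offers.
- The arm moves only by the tool servo_tool, never from a script. Its argument "targets" is a list of rows, each a list of 7 numbers: the turn, a rotation vector about the tool's x, y, z in rad, then the shift along the tool's x, y, z in cm, then the opening, from 0 (shut) to 1 (fully open). A call has 1 to 5 rows; each row shifts and turns the commanded pose from where the row before left it, along the tool's axes as they then stand; what a row does not reach is not made up. A row lasts 1/8 s, in which the tool goes at most 62.5 mm and 10.7 degrees, less where a joint would pass 70% of its speed; a pose out of reach is approached as far as the arm can. A call with a gripper value outside its range is refused whole. The fingers move at their own pace and stop on an object; "newtons" is the grip in N (left out, the last holds). Time passes only in rows, so rows that do not move let the fingers close. It gives the time, the measured TCP pose, the force and the opening at its end, in the units of the state.
- observe(): the state, without advancing time (a new reading comes with each control period).
- camera(name): name is "scene" or "top"; returns the picture (400x640x3 uint8, red, green, blue); there is no depth.
- get_calibration(name): a dict with "K" (3x3 intrinsics, pixels), "rvec" (rotation vector, rad) and "tvec" (3), from world to camera coordinates, as OpenCV has them. Camera axes: x right, y down, z forward; pixel columns grow to the right and rows downward; lengths in m; the calibration is good to about 2 mm. A picture is of the moment at which its call begins. get_calibration takes no time and is no camera call.
- sign_off(): hands the job in, once; it reports no verdict.
The state is a dict: "time_s": time; "joint_positions": joint angles; "qvel": joint speeds; "joint_efforts": joint torques, N m; "position": TCP position; "orientation": TCP orientation; "force": force on the tool from outside, world axes, zero at the start; "moment": the same for the moment, N m; "gripper_width": opening from 0.0 (shut) to 1.0 (fully open).
Only numpy, scipy, OpenCV 4.12 (cv2) and the standard library are available. Lean on these libraries where they do the work, as an engineer would, in place of code of your own. Each camera call takes 0.05 s, during which the arm holds its last target.

## Working session

There is one attempt and no reset: what is moved stays moved. The work goes in short steps, Python scripts to look and compute and a tool call to move; the robot and the scene stay as the last step left them, time stands still between calls to the robot, and variables do not carry over. Pictures are saved under pics/ and viewed, and the job is handed in when it is done.

Besides the shell and the picture viewer there is one more tool, called after "Request:" in YAML: its name, and indented under it one key for each argument. servo_tool: Moves the arm, as the interface text tells. Its arguments: {"type":"object","properties":{"targets":{"type":"array","items":{"type":"array","items":{"type":"number"}}},"newtons":{"type":"number"}},"required":["targets"]}

```bash
mkdir -p pics
python3 - <<'E'
from rig import *
import cv2,numpy as np
for n in("scene","top"):
    im=camera(n); cv2.imwrite(f"pics/{n}0.png",im[:,:,::-1]); c=get_calibration(n); print(n,c)
    R=cv2.Rodrigues(np.array(c["rvec"]))[0]; print("cam pos",-R.T@np.array(c["tvec"]))
o=observe(); print(o)
print(cv2.Rodrigues(np.array(o["orientation"]))[0].round(3))
E
```

```text
scene {'K': array([[444.82338212,   0.        , 308.81937399],
       [  0.        , 444.82338212, 201.5680384 ],
       [  0.        ,   0.        ,   1.        ]]), 'rvec': array([ 1.51015369,  2.13020842, -0.80398022]), 'tvec': array([ 0.09590799, -0.3630315 ,  1.50011858])}
cam pos [1.22266324 0.32945014 0.88763909]
top {'K': array([[407.19008324,   0.        , 316.97490019],
       [  0.        , 407.19008324, 192.66215304],
       [  0.        ,   0.        ,   1.        ]]), 'rvec': array([ 2.16962023, -2.20456795,  0.14630304]), 'tvec': array([0.08149215, 0.62854632, 1.00321801])}
cam pos [0.52831968 0.10832366 1.05702513]
{'time_s': 0.1, 'joint_positions': array([ 1.10341238,  0.43517894,  0.02499383,  1.57402132, -0.01156784,
        1.13399979, -0.07510684]), 'qvel': array([-1.59137629e-04, -2.20842798e-03, -1.05087854e-05, -1.30904834e-03,
        1.40386678e-03,  1.55750100e-04,  2.78770046e-04]), 'joint_efforts': array([ 2.83822221e-03, -6.69133902e+01,  9.87778567e-01, -3.15149581e+01,
       -6.05756859e-02,  3.74407461e-02,  3.61303682e-05]), 'position': array([ 0.22272853, -0.58346539,  0.22600189]), 'orientation': array([-3.08812997e+00, -5.69450660e-01,  6.77501797e-04]), 'force': array([-0.69676545, -0.098651  , -0.14695234]), 'moment': array([ 0.01754329, -0.03528   , -0.01098708]), 'gripper_width': 1.000161285126277}
[[ 0.934  0.357 -0.001]
 [ 0.357 -0.934  0.001]
 [-0.    -0.001 -1.   ]]
```

View pics/scene0.png

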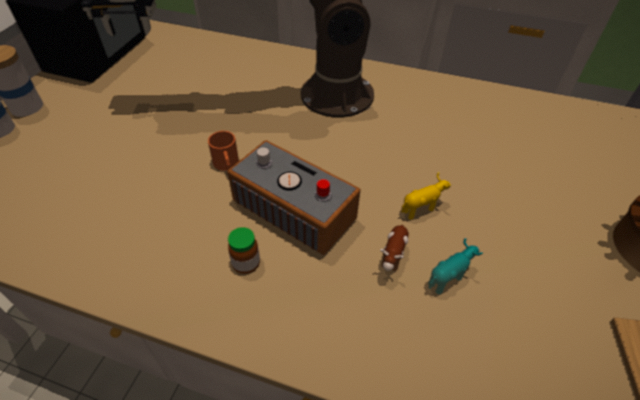

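View pics/top0.png

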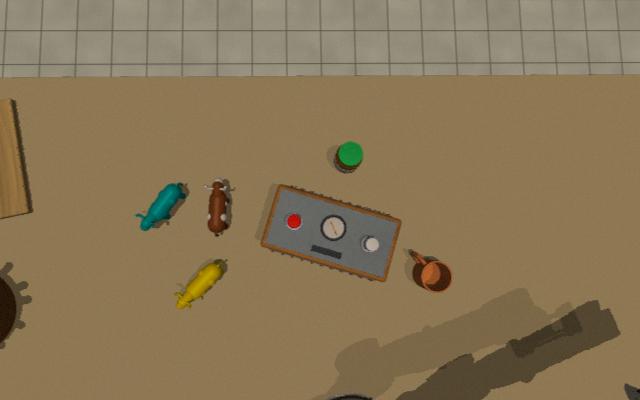

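The scene view shows the red knob at about (323,188) and the white one at (263,156). In the top view they are at about (294,221) and (371,244). The brown cow is at (218,208) in the top view, beyond the red end. Next I triangulate these.

```bash
cat > h.py <<'E'
import cv2,numpy as np
from rig import *
def cal(n):
    c=get_calibration(n);R=cv2.Rodrigues(np.array(c["rvec"]))[0];t=np.array(c["tvec"]).ravel();return c["K"],R,t
def tri(a,b):  # scene px, top px
    P=[];
    for n in("scene","top"):
        K,R,t=cal(n);P.append(K@np.c_[R,t])
    X=cv2.triangulatePoints(P[0],P[1],np.array(a,float).reshape(2,1),np.array(b,float).reshape(2,1));X=(X[:3]/X[3]).ravel()
    e=[]
    for p,q in zip(P,(a,b)):
        u=p@np.r_[X,1];e.append(np.hypot(*(u[:2]/u[2]-q)))
    return X.round(4),np.round(e,2)
def ray(n,px,z):
    K,R,t=cal(n);d=R.T@np.linalg.inv(K)@np.r_[px,1];o=-R.T@t
    return (o+d*(z-o[2])/d[2]).round(4)
def red(im):
    h=cv2.cvtColor(im,cv2.COLOR_RGB2HSV);return (((h[...,0]<4)|(h[...,0]>175))&(h[...,1]>200)&(h[...,2]>120)).astype(np.uint8)
def blobs(m,mn=20):
    n,l,s,c=cv2.connectedComponentsWithStats(m);return [(c[i].round(2),s[i]) for i in range(1,n) if s[i][4]>=mn]
E
python3 - <<'E'
from h import *
S=cv2.imread("pics/scene0.png")[:,:,::-1];T=cv2.imread("pics/top0.png")[:,:,::-1]
for n,i in(("scene",S),("top",T)): print(n,[b for b in blobs(red(i))])
def white(im):
    h=cv2.cvtColor(im,cv2.COLOR_RGB2HSV);return ((h[...,1]<40)&(h[...,2]>130)).astype(np.uint8)
for n,i,(x,y) in(("scene",S,(263,156)),("top",T,(371,244))):
    print(n,[b for b in blobs(white(i)) if np.hypot(*(b[0]-(x,y)))<20])
def crop(i,x0,y0,x1,y1,k): return cv2.resize(i[y0:y1,x0:x1],None,fx=k,fy=k,interpolation=cv2.INTER_CUBIC)[:,:,::-1]
cv2.imwrite("pics/cs.png",crop(S,220,130,370,260,5));cv2.imwrite("pics/ct.png",crop(T,200,170,350,290,5))
E
```

```text
scene [(array([322.79, 183.81]), array([317, 180,  12,   9,  86], dtype=int32))]
top [(array([293.69, 220.91]), array([288, 215,  13,  13, 129], dtype=int32))]
scene []
top [(array([371.72, 244.43]), array([364, 238,  15,  14, 145], dtype=int32))]
```

View pics/cs.png

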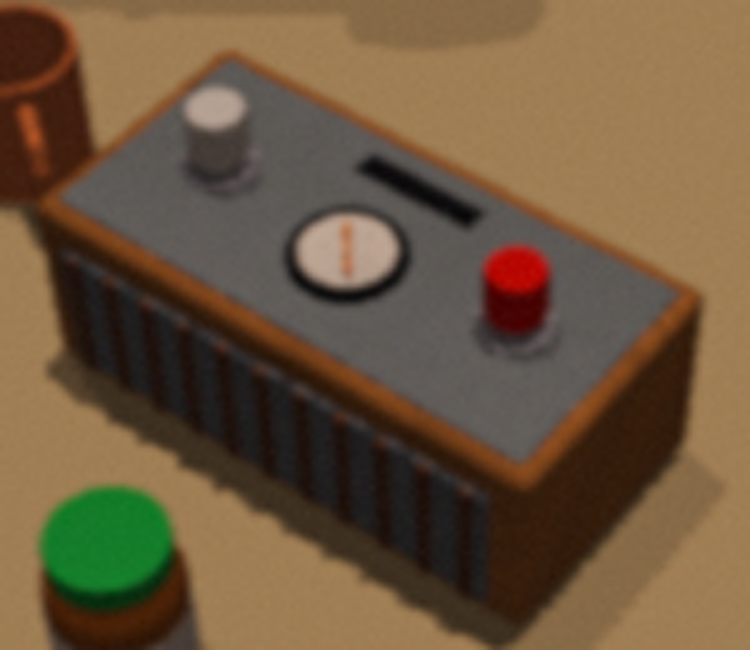

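View pics/ct.png

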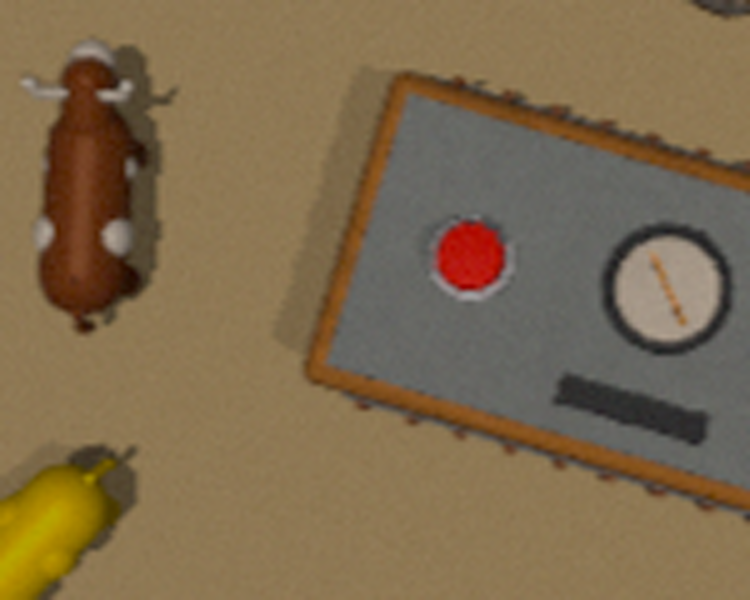

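Run:
```python
from h import *
r=tri((322.79,183.81),(293.69,220.91));print("red top",r)
w=tri((262.6,151.2),(371.72,244.43));print("white",w,np.linalg.norm(r[0]-w[0]))
A=tri((325,227),(280.6,184.6));B=tri((359,188.2),(262.6,244));print("cornerFront",A,"cornerBack",B,np.linalg.norm(A[0]-B[0]))
u=(w[0]-r[0])[:2];print("axis deg",np.degrees(np.arctan2(u[1],u[0])))
u=(A[0]-B[0])[:2];print("short edge deg",np.degrees(np.arctan2(u[1],u[0])))
T=cv2.imread("pics/top0.png")[:,:,::-1]
for p in ((218,182),(218,236),(205,187),(233,187)):print("cow",ray("top",p,.06))
print("jar",ray("top",(349,154),.1),"mug",ray("top",(431,272),.085))
```

```text
red top (array([0.5556, 0.1279, 0.1561]), array([0.2 , 0.25]))
white (array([ 0.5011, -0.0435,  0.1572]), array([0.29, 0.38])) 0.1798594451231294
cornerFront (array([0.641 , 0.1602, 0.1141]), array([0.59, 0.66])) cornerBack (array([0.505 , 0.2015, 0.1163]), array([0.23, 0.28])) 0.142149674639093
axis deg -107.63908536843978
short edge deg -16.892301591895755
cow [0.6565 0.3145 0.06  ]
cow [0.525  0.3137 0.06  ]
cow [0.6446 0.3459 0.06  ]
cow [0.6436 0.278  0.06  ]
jar [ 0.7147 -0.0043  0.1   ] mug [ 0.4309 -0.1944  0.085 ]
```

Request:
servo_tool:
  targets:
    - [0,0,-0.18,0,0,-0.3,1]
    - [0,0,-0.18,0,0,-0.3,1]
    - [0,0,-0.18,0,0,-0.3,1]
    - [0,0,-0.18,0,0,-0.3,1]
    - [0,0,-0.18,0,0,-0.3,1]
  newtons: 20

```text
time_s: 0.72
position: [0.2228, -0.5837, 0.2413]
orientation: [-2.528, -1.864, -0.0]
force: [-1.0, -0.7, -0.2]
gripper_width: 1.0
```

```bash
cat > d.py <<'E'
from h import *
import sys
o=observe();R=cv2.Rodrigues(np.array(o["orientation"]))[0];t=np.array([float(a) for a in sys.argv[1:4]])
print(o["time_s"],o["position"].round(4),"F",o["force"].round(2),"w",round(o["gripper_width"],3),"jaw deg",np.degrees(np.arctan2(R[1,1],R[0,1])).round(1),"z",R[:,2].round(3))
print("tool shift cm",(R.T@(t-o["position"])*100).round(2),o["joint_positions"].round(2))
E
python3 d.py 0.5556 0.1279 0.23
```

```text
0.725 [ 0.2228 -0.5837  0.2413] F [-1.   -0.69 -0.21] w 1.0 jaw deg -17.2 z [-0.     0.001 -1.   ]
tool shift cm [77.81 10.75  1.18] [ 1.24  0.43 -0.17  1.54  0.08  1.18  0.75]
```

Request:
servo_tool:
  targets:
    - [0,0,0,5,0.7,0,1]
    - [0,0,0,5,0.7,0,1]
    - [0,0,0,5,0.7,0,1]
    - [0,0,0,5,0.7,0,1]
    - [0,0,0,5,0.7,0,1]

```text
time_s: 1.35
position: [0.332, -0.3544, 0.2415]
orientation: [-2.534, -1.857, 0.0]
force: [0.0, -0.5, 0.1]
gripper_width: 0.996
```

Request:
servo_tool:
  targets:
    - [0,0,0,5,0.7,0,1]
    - [0,0,0,5,0.7,0,1]
    - [0,0,0,5,0.7,0,1]
    - [0,0,0,5,0.7,0,1]
    - [0,0,0,5,0.7,0,1]

```text
time_s: 1.98
position: [0.4406, -0.1268, 0.2416]
orientation: [2.534, 1.856, -0.0]
force: [0.7, -0.8, -0.3]
gripper_width: 0.996
```

```bash
python3 d.py 0.5556 0.1279 0.23
```

```text
1.975 [ 0.4406 -0.1268  0.2416] F [ 0.7  -0.76 -0.29] w 0.996 jaw deg -17.6 z [-0. -0. -1.]
tool shift cm [27.75  3.28  1.16] [ 0.57  0.19 -0.47  1.91  0.1   1.07 -0.25]
```

Request:
servo_tool:
  targets:
    - [0,0,0,5.5,0.7,0,1]
    - [0,0,0,5.5,0.7,0,1]
    - [0,0,0,5.5,0.7,0,1]
    - [0,0,0,5.5,0.7,0,1]
    - [0,0,0,5.7,0.5,0,1]

```text
time_s: 2.6
position: [0.5559, 0.1271, 0.2414]
orientation: [2.535, 1.855, -0.001]
force: [0.7, -0.1, 0.8]
gripper_width: 0.998
```

Request:
servo_tool:
  targets:
    - [0,0,0,0,0,0,1]
    - [0,0,0,0,0,0,1]

```text
time_s: 2.85
position: [0.555, 0.1256, 0.2411]
orientation: [-2.534, -1.857, 0.002]
force: [0.1, 0.2, -0.7]
gripper_width: 1.0
```

```bash
python3 d.py 0.5556 0.1279 0.13
python3 - <<'E'
from h import *
for n in("scene","top"):
    im=camera(n);cv2.imwrite(f"pics/{n}1.png",im[:,:,::-1]);print(blobs(red(im)))
im=cv2.imread("pics/scene1.png")[80:280,220:420];cv2.imwrite("pics/c1.png",cv2.resize(im,None,fx=3,fy=3,interpolation=2))
E
```

```text
2.85 [0.555  0.1256 0.2411] F [ 0.13  0.16 -0.72] w 1.0 jaw deg -17.5 z [-0.001 -0.001 -1.   ]
tool shift cm [ 0.25  0.   11.11] [ 0.1   0.4  -0.57  1.66  0.23  1.16 -0.83]
[]
[]
```

View pics/c1.png

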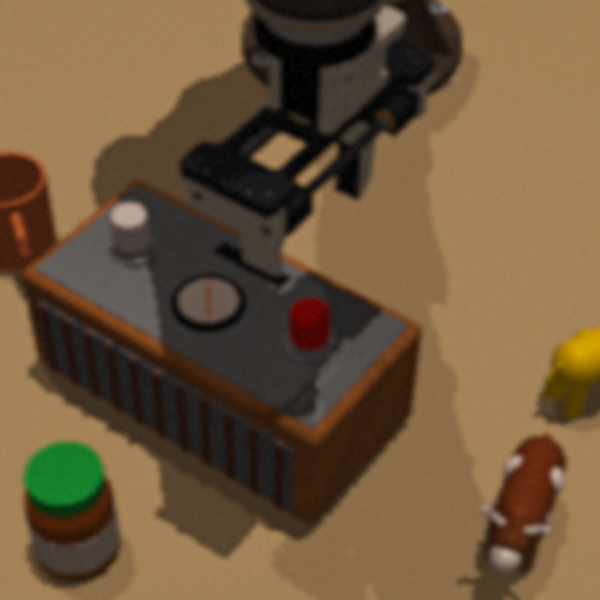

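View pics/top1.png

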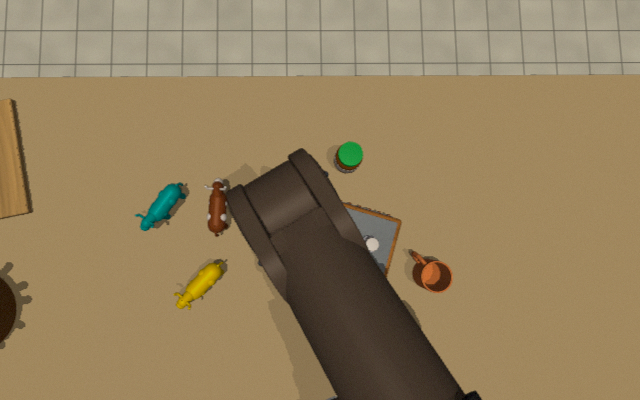

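The gripper hovers over the red knob at crop (310,325), with the jaws running along the radio's short side. The white knob and the cow are clear of it. Next I go down.

Request:
servo_tool:
  targets:
    - [0,0,0,0.2,0,2,1]
    - [0,0,0,0,0,2,1]
    - [0,0,0,0,0,2,1]
    - [0,0,0,0,0,2,1]
    - [0,0,0,0,0,0,1]

```text
time_s: 3.58
position: [0.555, 0.1258, 0.1606]
orientation: [-2.536, -1.854, 0.005]
force: [-0.0, -0.7, -0.1]
gripper_width: 0.999
```

Request:
servo_tool:
  targets:
    - [0,0,0,0,0,1,1]
    - [0,0,0,0,0,1,1]
    - [0,0,0,0,0,1,1]
    - [0,0,0,0,0,0,1]
    - [0,0,0,0,0,0,1]

```text
time_s: 4.2
position: [0.556, 0.128, 0.1318]
orientation: [-2.534, -1.857, -0.0]
force: [-0.6, 0.6, 0.6]
gripper_width: 1.001
```

```bash
python3 d.py 0.5556 0.1279 0.13
python3 - <<'E'
from h import *
im=camera("scene")[:,:,::-1];im=im[80:280,220:420];cv2.imwrite("pics/c2.png",cv2.resize(im,None,fx=3,fy=3,interpolation=2))
E
```

```text
4.2 [0.556  0.128  0.1318] F [-0.56  0.62  0.63] w 1.001 jaw deg -17.5 z [ 0.  0. -1.]
tool shift cm [-0.03 -0.03  0.18] [ 0.06  0.5  -0.53  1.79  0.31  0.93 -0.91]
```

View pics/c2.png

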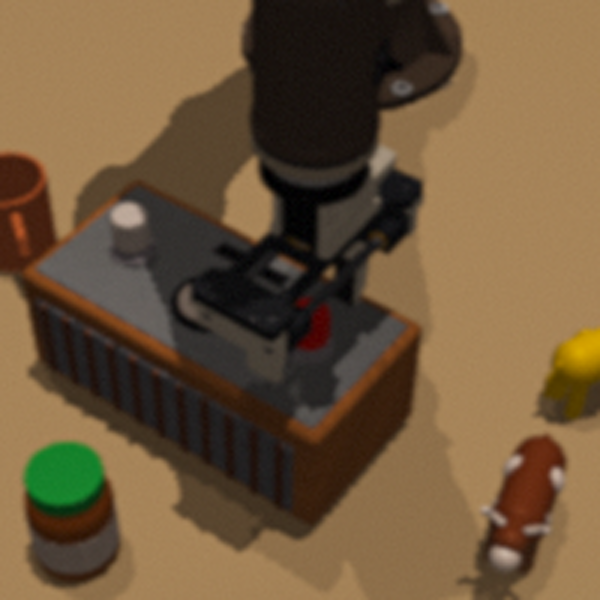

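The red knob at crop (315,325) sits between the fingers, and no contact force shows. Next I close.

Request:
servo_tool:
  targets:
    - [0,0,0,0,0,0,0.1]
    - [0,0,0,0,0,0,0.1]
    - [0,0,0,0,0,0,0.1]
    - [0,0,0,0,0,0,0.1]
    - [0,0,0,0,0,0,0.1]
  newtons: 30

```text
time_s: 4.88
position: [0.5559, 0.1279, 0.1317]
orientation: [2.534, 1.857, 0.0]
force: [-0.2, 0.1, 0.2]
gripper_width: 0.507
```

Request:
servo_tool:
  targets:
    - [0,0,0,0,0,0,0.1]
    - [0,0,0,0,0,0,0.1]

```text
time_s: 5.12
position: [0.5551, 0.1281, 0.1317]
orientation: [-2.533, -1.857, 0.002]
force: [-1.6, -0.9, 2.2]
gripper_width: 0.317
```

The width of 0.317 is about 29 mm, which fits the knob. Next I pull up 16 mm.

Request:
servo_tool:
  targets:
    - [0,0,0,0,0,0,0.1]
    - [0,0,0,0,0,-0.5,0.1]
    - [0,0,0,0,0,-0.5,0.1]
    - [0,0,0,0,0,-0.4,0.1]
    - [0,0,0,0,0,-0.2,0.1]

```text
time_s: 5.75
position: [0.5552, 0.128, 0.1477]
orientation: [-2.533, -1.857, 0.002]
force: [-4.4, 2.8, -4.8]
gripper_width: 0.321
```

Request:
servo_tool:
  targets:
    - [0,0,0,0,0,0,0.1]
    - [0,0,0,0,0,0,0.1]
    - [0,0,0,0,0,0,0.1]
    - [0,0,0,0,0,0,0.1]
    - [0,0,0,0,0,0,0.1]

```text
time_s: 6.38
position: [0.5552, 0.128, 0.1475]
orientation: [-2.533, -1.857, 0.002]
force: [-4.2, 2.6, -5.3]
gripper_width: 0.318
```

```bash
python3 d.py 0.5556 0.1279 0.13
python3 - <<'E'
from h import *
im=camera("scene")[:,:,::-1];im=im[80:280,220:420];cv2.imwrite("pics/c3.png",cv2.resize(im,None,fx=3,fy=3,interpolation=2))
E
```

```text
6.375 [0.5552 0.128  0.1475] F [-4.24  2.6  -5.29] w 0.318 jaw deg -17.5 z [-0.001  0.    -1.   ]
tool shift cm [-0.    0.04  1.75] [ 0.07  0.49 -0.54  1.77  0.3   0.97 -0.9 ]
```

View pics/c3.png

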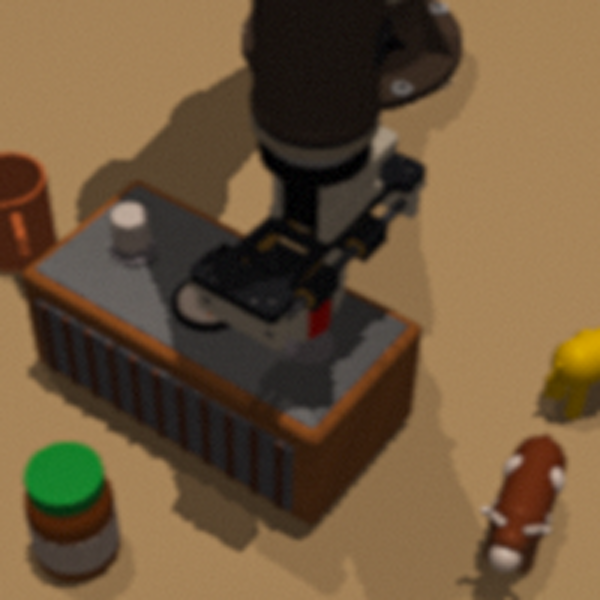

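The knob's visible part at crop (320,320) has its lower edge at about row 337, up from about 350. The downward force of 5 N matches the spring near its stop. I hold a bit longer, then lower it.

Request:
servo_tool:
  targets:
    - [0,0,0,0,0,0,0.1]
    - [0,0,0,0,0,0,0.1]
    - [0,0,0,0,0,0,0.1]
    - [0,0,0,0,0,0,0.1]

```text
time_s: 6.92
position: [0.5552, 0.1281, 0.1475]
orientation: [-2.533, -1.857, 0.002]
force: [-6.2, 2.4, -4.8]
gripper_width: 0.317
```

Request:
servo_tool:
  targets:
    - [0,0,0,0,0,0.4,0.1]
    - [0,0,0,0,0,0.4,0.1]
    - [0,0,0,0,0,0.4,0.1]
    - [0,0,0,0,0,0.4,0.1]
    - [0,0,0,0,0,0,0.1]

```text
time_s: 7.55
position: [0.5552, 0.128, 0.1318]
orientation: [-2.533, -1.857, 0.002]
force: [-6.5, 1.4, -2.7]
gripper_width: 0.316
```

Request:
servo_tool:
  targets:
    - [0,0,0,0,0,0,0.1]
    - [0,0,0,0,0,0,0.6]
    - [0,0,0,0,0,0,1]
    - [0,0,0,0,0,0,1]
    - [0,0,0,0,0,0,1]

```text
time_s: 8.18
position: [0.5563, 0.1277, 0.1319]
orientation: [2.534, 1.856, 0.001]
force: [-0.2, -0.6, 0.3]
gripper_width: 0.702
```

Request:
servo_tool:
  targets:
    - [0,0,0,0,0,0,1]
    - [0,0,0,0,0,0,1]
    - [0,0,0,0,0,0,1]

```text
time_s: 8.55
position: [0.5559, 0.1279, 0.1317]
orientation: [2.534, 1.857, -0.0]
force: [-0.8, 0.5, -0.5]
gripper_width: 0.985
```

Released, with no contact force left. Next I rise clear and move back so that both cameras see the knob.

Request:
servo_tool:
  targets:
    - [0,0,0,0,0,-2,1]
    - [0,0,0,0,0,-3,1]
    - [0,0,0,0,0,-3,1]
    - [0,0,0,0,0,-3,1]
    - [0,0,0,0,0,-2,1]

```text
time_s: 9.18
position: [0.5562, 0.1281, 0.2633]
orientation: [2.534, 1.857, 0.002]
force: [0.8, -0.0, -0.2]
gripper_width: 1.001
```

Request:
servo_tool:
  targets:
    - [0,0,0,-5,0,0,1]
    - [0,0,0,-5,-0.7,0,1]
    - [0,0,0,-5,-0.7,0,1]
    - [0,0,0,-5,-0.7,0,1]
    - [0,0,0,-5,-0.7,0,1]

```text
time_s: 9.8
position: [0.453, -0.1035, 0.2619]
orientation: [2.534, 1.857, 0.0]
force: [1.5, 0.1, 0.3]
gripper_width: 1.0
```

Request:
servo_tool:
  targets:
    - [0,0,0,-5,-0.7,0,1]
    - [0,0,0,-5,-0.7,0,1]
    - [0,0,0,-5,-0.7,0,1]
    - [0,0,0,-5,-0.7,0,1]
    - [0,0,0,0,0,0,1]

```text
time_s: 10.42
position: [0.3646, -0.2879, 0.2616]
orientation: [2.54, 1.848, -0.002]
force: [0.5, -0.1, 0.0]
gripper_width: 0.999
```

```bash
python3 d.py 0.5556 0.1279 0.13
python3 - <<'E'
from h import *
c=[]
for n in("scene","top"):
    im=camera(n);cv2.imwrite(f"pics/{n}4.png",im[:,:,::-1]);b=blobs(red(im));print(n,b);c.append(b)
    a=cv2.cvtColor(cv2.imread(f"pics/{n}0.png"),6).astype(int);d=abs(a-cv2.cvtColor(im,7))
    x,y=((390,250) if n=="scene" else (218,208));print("cow diff",d[y-30:y+30,x-20:x+20].max())
    x,y=((263,156) if n=="scene" else (371,244));print("white diff",d[y-9:y+9,x-9:x+9].max())
if c[0] and c[1]: print(tri(c[0][0][0],c[1][0][0]))
E
```

```text
10.425 [ 0.3646 -0.2879  0.2616] F [ 0.46 -0.08  0.04] w 0.999 jaw deg -17.9 z [-0.001 -0.001 -1.   ]
tool shift cm [45.45  5.38 13.1 ] [ 0.86  0.17 -0.36  1.87  0.07  1.11  0.17]
scene [(array([322.79, 183.81]), array([317, 180,  12,   9,  86], dtype=int32))]
cow diff 6
white diff 16
top [(array([293.69, 220.92]), array([288, 215,  13,  13, 127], dtype=int32))]
cow diff 13
white diff 8
(array([0.5556, 0.1279, 0.156 ]), array([0.2 , 0.25]))
```

View pics/scene4.png

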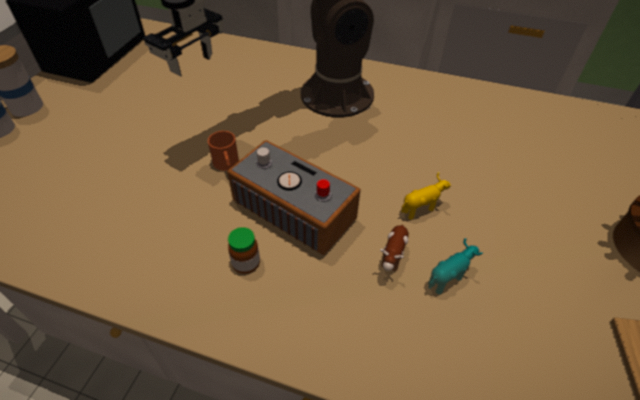

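View pics/top4.png

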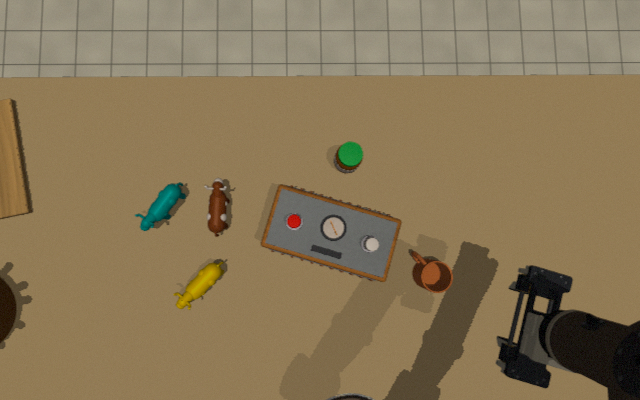

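The red knob is at its starting pixels in both views, (322.8,183.8) and (293.7,220.9). The cow and the white knob have not moved, and the arm is clear.

```bash
python3 -c "
from rig import *
print(sign_off())"
```

```text
the job is handed in; nothing more can be done
None
```

I gripped the red knob across the radio's short side with 30 N and pulled it up about 16 mm. I held it there for about 1.2 s, lowered it home, let go and backed the arm well clear. I handed the job in at about 10.5 s; `sign_off()` gives no verdict.

- **The pull:** the gripper closed to about 29 mm, against a 30 mm knob. The tool rose from z = 0.1317 to 0.1475 m. The downward force was about 5 N, as expected from the spring near its stop, and there was no sign of slipping.
- **The red knob afterwards:** it is back at the same pixels in both views as at the start, with its top at z = 0.156 m both times.
- **The white knob and the cow:** both look unchanged in the before and after pictures, and no contact force was left on the arm.
- **Small disagreements:**
  - The knob top measured 0.156 m and the radio's top edge about 0.115 m. The text gives 0.160 and 0.120 m, so both read 4–5 mm low.
  - The radio's short side measured 142 mm instead of 150 mm, from corners picked by eye.
  - I went by the text's heights, less about 2 mm, when setting the grip height. The grip was sound.
  - A sideways force of up to about 6.5 N showed while gripping, well below the limits.

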